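# Unbolt the vented crumb box

## Robot

A 7-joint arm with a two-finger parallel gripper is mounted at the origin on the work surface. World frame = base frame: x ahead of the robot, y to its left, z up, the work surface at z = 0. Lengths are in m, angles in rad, forces in N, time in s.
With the tool pointing down it reaches from about 0.425 to 0.8 m from the base axis. Payload 8.3 kg.
Tool frame: the origin (TCP) lies at the very end of the fingers, on their centre line; the grasp point (between the pads) lies 19 mm behind it; z points along the fingers, y is the line along which they close (so a half turn about z gives the same grasp; the last joint's range is limited). The gripper opens to 85 mm and grips with 20 to 120 N. Pads are 22 mm wide; open, the fingers measure 114 mm over their backs; the gripper's body (76 mm by 85 mm) begins 54 mm behind the grasp point. The pads swing forward as they close: fully open they stand 13 mm farther back than shut.
Start: joints at [-1.353, 0.383, 0.016, 1.37, -0.006, 1.388, -0.046], TCP at [0.173, 0.601, 0.231] pointing down, gripper open.
Joint ranges: [-2.95, 2.95], [-0.25, 2.06], [-1.52, 1.56], [0.18, 2.33], [-1.44, 4.58], [0.02, 2.06], [-3.01, 3.01]. Speed limits (rad/s): [2.39, 2.39, 3.01, 3.01, 3.14, 3.14, 3.14].

## Interface

Orientations are given as [roll, pitch, yaw] about the fixed x, y, z axes, in that order (R = Rz(yaw) Ry(pitch) Rx(roll)).
In Python, from plant import get_state, snapshot, hand_in gives the robot as it stands. The module is installed in compiled form; this text tells all that it offers.
- The arm moves only by the tool send_rows, never from a script. Its arguments are lists of equal length, an entry for each row: "delta_rot": the turn, a rotation vector about the tool's x, y, z in degrees, a list of three; "linear": the shift along the tool's x, y, z in cm, a list of three; "grip": the opening, from 0 (shut) to 1 (fully open). A call has exactly 8 rows; each row is the pose to reach, as a shift and turn from the pose commanded when the call began, along the tool's axes at that moment; what a row does not reach only later rows make up. A row lasts 1/10 s, in which the tool goes at most 50 mm and 8.59 degrees, less where a joint would pass 70% of its speed; a pose out of reach is approached as far as the arm can. A call with a gripper value outside its range is refused whole. The fingers move at their own pace and stop on an object; "force" is the grip in N (left out, the last holds). Time passes only in rows, so rows that repeat a pose let the fingers close, or fill a call up. It gives the time, the measured TCP pose, the force, the opening and the grip force at its end, in the units of the state.
- get_state(): the state, without advancing time (a new reading comes with each control period).
- snapshot(name): name is "scene" or "top" or "wrist"; returns a dict with "color" (384x512x3 uint8, red, green, blue), "mtx" (3x3 intrinsics, pixels), "k1" (the pictures are not rectified: a ray, as slopes to the right and down, at radius r is drawn at 1 + k1 r^2 times it, then the intrinsics apply), "R" (3x3) and "t" (3): a world point X has camera coordinates R X + t. Camera axes: x right, y down, z forward; pixel columns grow to the right and rows downward; lengths in m; the calibration is good to about 2 mm. A picture is of the moment at which its call begins. There is no depth.
- hand_in(): hands the job in; it is judged then, once.
The state is a dict: "time": time; "joint_positions": joint angles; "qvel": joint speeds; "tau": joint torques, N m; "tool_pos": TCP position; "tool_rot": TCP orientation; "contact_force": force on the tool from outside, world axes, zero at the start; "moment": the same for the moment, N m; "grip_width": finger opening in m; "gripper_force": force on a finger pad.
Only numpy, scipy, OpenCV 4.12 (cv2) and the standard library are available. Lean on these libraries where they do the work, as an engineer would, in place of code of your own. Each camera call takes 0.05 s, during which the arm holds its last target. There are 200 camera calls.

## Task

Unbolt the lid of the vented steel box, the one with black slots in its lid and end walls: lift the bolt's handle up out of its notch, then draw the bolt all the way back, away from its keeper, and let go. Leave the lid shut, and leave the bolt of the other, plain box alone.

Things in the scene. Friction and masses are not known exactly. Their poses are not given: they have to be found in the camera images.
- vent_grip (a point): Grip middle of the bolt handle on the vented box. Handle: 8 mm stem, then round grip 18 mm thick from 35 to 63 mm out from the rod axis; this point is 49 mm out on its axis. Axes: x along the level rod, the way the bolt is drawn back (roughly away from the robot); y out along the handle; z up when it lies level. The frame moves with the handle. The lid under the grip is flat, 26 mm below the rod axis.
- vent_turn (a joint): Handle's angle about the rod (rad): 0 level in the notch, 1.57 straight up; starts at 0 to 0.15. Stiff (0.06 N m): stays where left; it can turn in a pinch that closes along the rod. The notch, 16 mm wide and open at the top, is in an upright guard strip 20 to 24 mm out from the rod, its top 6 mm above the rod axis. The strip runs on along the whole travel: clear it by lifting past about 0.6.
- vent_slide (a joint): Bolt's travel (m): 0 is home in the keeper, 0.060 fully drawn back at its stop. Starts at 0 to 0.003; about 4 mm of play in the notch. Friction 2 N; stays where left. The dark rod, 14 mm thick, lies in three barrels (12 mm high above its axis) on the lid of the vented steel box: 240 x 200 mm, 100 mm high, fixed, black slots in lid and both ends, rod axis 126 mm above the counter.
- plain_grip (a point): The same point, with the same axes, on the identical bolt of the plain box: the same steel box and lid but without any black slots, standing beside the vented one (either may be on the left). Not to be moved.

How it is judged:
By the outcome, as a careful person would: the job done as asked, in the order asked, and still so for the second after the job is handed in, with the robot touching nothing.
It also fails if it takes over 32 s, if anything falls off the work surface, if the arm or the gripper's body presses on something with over 40 N, if the wrist force passes 120 N, or if a joint passes its speed limit or range.

## Working session

There is one attempt and no reset: what is moved stays moved. The work goes in short steps, Python scripts to look and compute and a tool call to move; the robot and the scene stay as the last step left them, time stands still between calls to the robot, and variables do not carry over. Pictures are saved under pics/ and viewed, at most 10 in all, crops included, and the job is handed in when it is done.

Besides the shell and the picture viewer there is one more tool, called as name(argument=value, ...) on one line, values as JSON. send_rows: Moves the arm, as the interface text tells. Its arguments: {"type":"object","properties":{"delta_rot":{"type":"array"},"linear":{"type":"array"},"grip":{"type":"array"},"force":{"type":"number"}},"required":["delta_rot","linear","grip"]}

```bash
mkdir -p pics; python3 - <<'E'
from plant import *
import cv2
for n in ("scene","top"):
    s=snapshot(n); cv2.imwrite(f"pics/{n}0.png",cv2.resize(s["color"][:,:,::-1],(800,600)))
    print(n,s["mtx"],s["k1"],s["R"],s["t"])
st=get_state();print(st)
E
```

```text
scene [[480.6962784    0.         264.83783584]
 [  0.         480.6962784  193.4799422 ]
 [  0.           0.           1.        ]] -0.13000196140604642 [[ 0.21293026  0.97698986  0.01230915]
 [ 0.70941795 -0.145927   -0.6895154 ]
 [-0.67185331  0.15555102 -0.72416642]] [-0.11562001 -0.26992302  1.29149469]
top [[382.29528377   0.         254.00904572]
 [  0.         382.29528377 193.22048156]
 [  0.           0.           1.        ]] 0.01512036848421405 [[-0.00393193 -0.99935489 -0.03569792]
 [-0.99315842  0.00806889 -0.11649569]
 [ 0.11670858  0.03499564 -0.99254945]] [0.02712559 0.56393598 0.89885658]
{'time': 0.1, 'joint_positions': array([-1.35289309,  0.38417343,  0.01637371,  1.37106723, -0.00630828,
        1.388174  , -0.04647264]), 'qvel': array([-0.0003188 , -0.00286939, -0.00033016, -0.0039682 , -0.00017095,
       -0.00031798,  0.00098925]), 'tau': array([ 3.29251154e-03, -6.29138660e+01,  8.47815145e-01, -3.72750628e+01,
        1.69061101e-02,  1.06765304e-02,  4.16518719e-05]), 'tool_pos': array([0.1730392 , 0.60009648, 0.23035855]), 'tool_rot': array([-3.13981964e+00,  1.75606273e-05,  2.86087980e+00]), 'contact_force': array([0.76365085, 0.35457973, 0.40969686]), 'moment': array([-0.01059486, -0.03011991, -0.01837875]), 'gripper_force': 0.0, 'grip_width': 0.08517937559675141}
```

View pics/scene0.png

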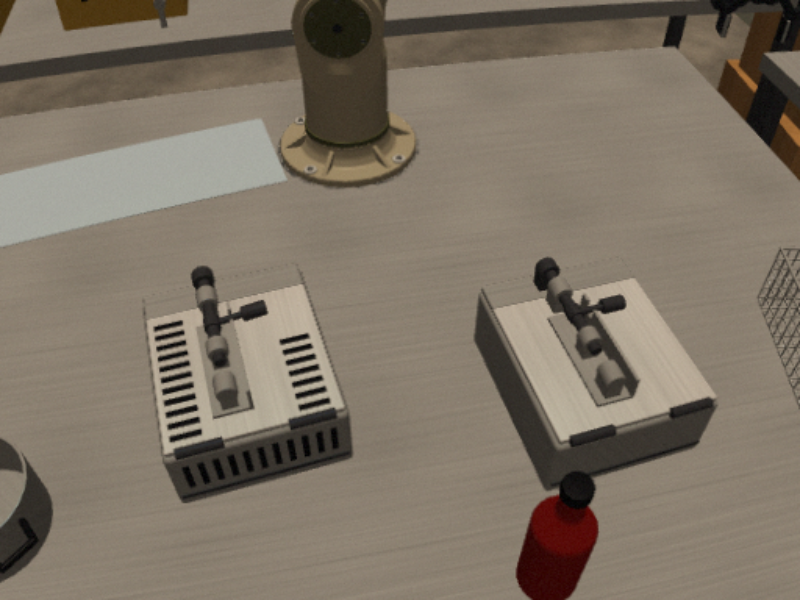

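View pics/top0.png

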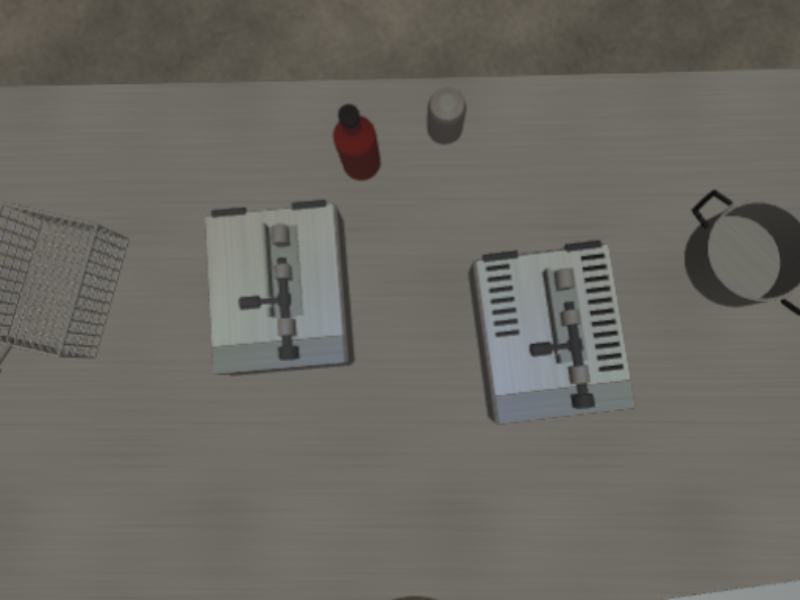

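The vented box is on the right: its grip is near (541,349) in the top view and (253,311) in the scene view. The plain box is on the left (+y). The keeper is at the end near the robot, so the bolt draws away from it. Next I triangulate the grip and rod points.

```bash
cat > h.py <<'E'
import numpy as np, cv2
from plant import *
def ray(s,u,v):
    d=cv2.undistortPoints(np.array([[[u,v]]],float),s["mtx"],np.array([s["k1"],0,0,0.]))[0,0]
    R=np.array(s["R"]);return -R.T@s["t"],R.T@np.array([d[0],d[1],1])
def onz(s,u,v,z):
    o,d=ray(s,u,v);return o+d*(z-o[2])/d[2]
def cross(a,b):
    (o,d),(p,e)=a,b
    k=np.linalg.lstsq(np.c_[d,-e],p-o,rcond=None)[0]
    x,y=o+k[0]*d,p+k[1]*e;return (x+y)/2,np.linalg.norm(x-y)
E
python3 - <<'E'
from h import *
t=snapshot("top");s=snapshot("scene");k=.64
P=lambda S,u,v,z:onz(S,u*k,v*k,z).round(4)
print("grip z.13",P(t,541,349,.13),P(s,255,311,.13))
print("cross",cross(ray(t,541*k,349*k),ray(s,255*k,310*k)))
print("barrel tops",[P(t,u,v,.138) for u,v in((579,374),(571,316),(565,279))])
print("rod near end/far",P(t,583,402,.126),P(t,570,304,.126))
print("lid edges",P(t,475,262,.1),P(t,609,245,.1),P(t,626,381,.1),P(t,491,396,.1))
g=t["color"]; c=g[190:265,320:400,::-1]
cv2.imwrite("pics/c1.png",cv2.resize(c,None,fx=7,fy=7,interpolation=cv2.INTER_CUBIC))
E
```

```text
grip z.13 [ 0.4861 -0.1773  0.13  ] [ 0.4851 -0.1729  0.13  ]
cross (array([ 0.48619009, -0.17452791,  0.13336278]), np.float64(0.004053862458172107))
barrel tops [array([ 0.4519, -0.2253,  0.138 ]), array([ 0.5305, -0.2176,  0.138 ]), array([ 0.5816, -0.2114,  0.138 ])]
rod near end/far [ 0.4141 -0.2323  0.126 ] [ 0.5483 -0.2199  0.126 ]
lid edges [ 0.6137 -0.0924  0.1   ] [ 0.6365 -0.2853  0.1   ] [ 0.4419 -0.3     0.1   ] [ 0.4213 -0.1112  0.1   ]
```

View pics/c1.png

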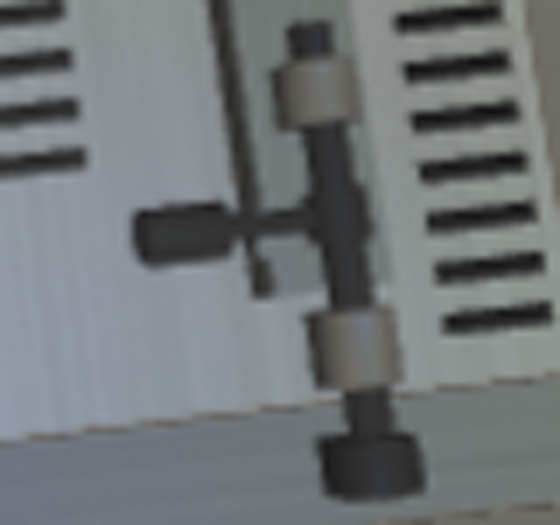

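The crop shows the grip centred at crop (183,234), with the stem in its notch. That gives a world position of about (0.486, -0.175), 45–48 mm out from the rod, at z ≈ 0.13, with the rod yawed about 5.7°. I approach around the base.

send_rows(delta_rot=[[0,0,4.25],[0,0,8.5],[0,0,12.75],[0,0,17],[0,0,21.25],[0,0,25.5],[0,0,29.75],[0,0,34]], linear=[[-4.2,-2.45,0],[-8.4,-4.9,0],[-12.6,-7.35,0],[-16.8,-9.8,0],[-21,-12.25,0],[-25.2,-14.7,0],[-29.4,-17.15,0],[-33.6,-19.6,0]], grip=[1,1,1,1,1,1,1,1])

```text
time: 1.0
tool_pos: [0.4427, 0.3174, 0.2314]
tool_rot: [3.141, -0.0, 2.264]
contact_force: [0.1, -0.0, -0.0]
grip_width: 0.0853
gripper_force: 0.0
```

send_rows(delta_rot=[[0,0,4.25],[0,0,8.5],[0,0,12.75],[0,0,17],[0,0,21.25],[0,0,25.5],[0,0,29.75],[0,0,34]], linear=[[-3.9,-2.75,0],[-7.8,-5.5,0],[-11.7,-8.25,0],[-15.6,-11,0],[-19.5,-13.75,0],[-23.4,-16.5,0],[-27.3,-19.2,0],[-31.2,-22,0]], grip=[1,1,1,1,1,1,1,1])

```text
time: 1.8
tool_pos: [0.4729, -0.0632, 0.2315]
tool_rot: [3.141, -0.0, 1.671]
contact_force: [1.3, 0.6, -0.4]
grip_width: 0.0848
gripper_force: 0.0
```

```bash
python3 - <<'E'
from h import *
s=snapshot("wrist");cv2.imwrite("pics/w1.png",cv2.resize(s["color"][:,:,::-1],(800,600)))
st=get_state();print(st["time"],st["tool_pos"],st["tool_rot"],st["qvel"].round(3))
E
```

```text
1.85 [ 0.47247042 -0.07242648  0.23197154] [3.14007857e+00 2.74861932e-03 1.65668239e+00] [-0.027 -0.026 -0.029  0.015  0.033  0.009 -0.071]
```

View pics/w1.png

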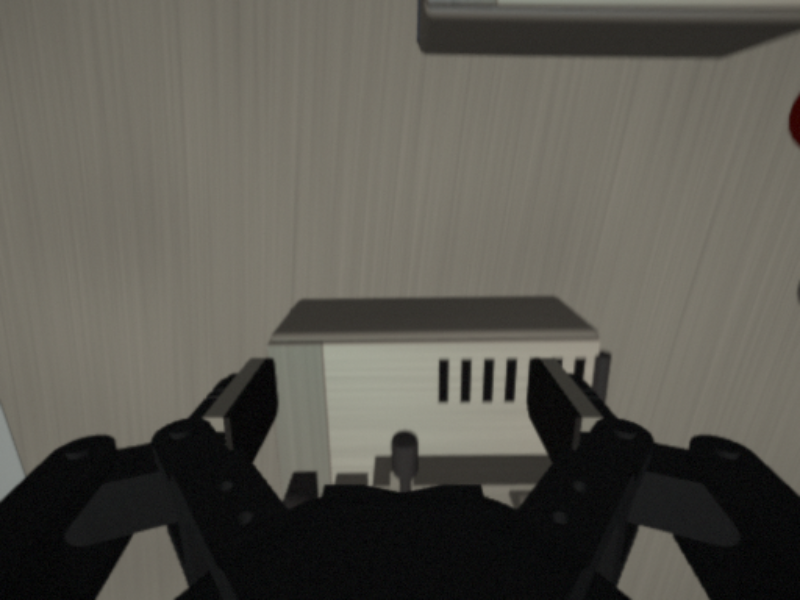

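The wrist view shows the vented box with its grip end at about (403,435) and grip body to about (403,475). The box is nearly square to the tool.

```bash
python3 - <<'E'
from h import *
s=snapshot("wrist");t=snapshot("top")
import numpy as np
g=s["color"];cv2.imwrite("pics/w2.png",cv2.resize(g[230:325,200:320,::-1],None,fx=6,fy=6,interpolation=cv2.INTER_CUBIC))
st=get_state();print(st["tool_pos"],st["tool_rot"])
k=.64
for z in(.128,.133):print("grip end/mid",onz(s,403*k,440*k,z),onz(s,404*k,470*k,z))
a,b=onz(s,274*k,343*k,.1),onz(s,598*k,340*k,.1);print("edge",a,b,np.arctan2(*(b-a)[1::-1]))
E
```

```text
[ 0.47278823 -0.0653251   0.23153091] [3.14116847e+00 5.77561816e-04 1.66630864e+00]
grip end/mid [ 0.48172924 -0.18069751  0.128     ] [ 0.48448387 -0.2046057   0.128     ]
grip end/mid [ 0.48140232 -0.17709499  0.133     ] [ 0.48410133 -0.20052047  0.133     ]
edge [ 0.3863171  -0.12955112  0.1       ] [ 0.61269862 -0.10791486  0.1       ] 0.09528488145648682
```

View pics/w2.png

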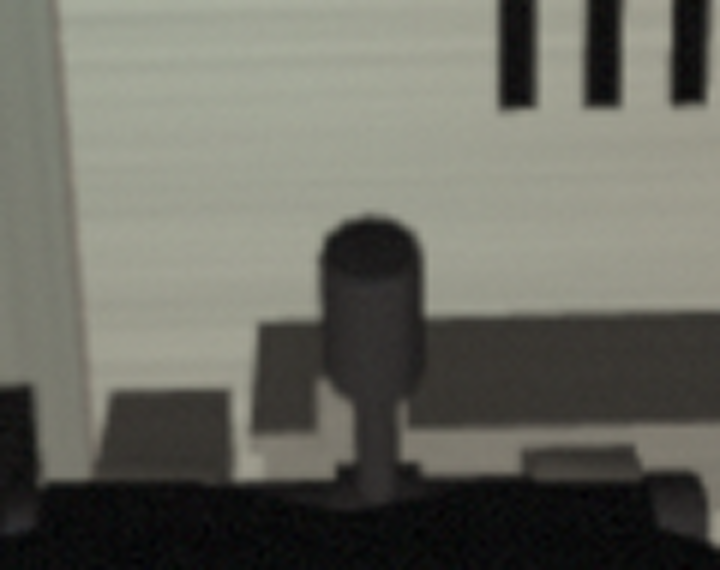

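The close crop shows the grip's end face centred at crop (371,250), its inner end at about (374,390), and the stem sitting in the notch. I recompute with these pixels, triangulating with the top view.

```bash
python3 - <<'E'
from h import *
s=snapshot("wrist");t=snapshot("top");sc=snapshot("scene")
st=get_state();print(st["tool_pos"],st["tool_rot"])
e=(200+371/6,230+250/6); i=(200+374/6,230+385/6)
print("end",cross(ray(s,*e),ray(t,339.7,223.7)))
print("inner",cross(ray(s,*i),ray(t,320+233/7,190+232/7)))
print([onz(s,*e,z).round(4) for z in(.126,.134)],[onz(s,*i,z).round(4) for z in(.126,.134)])
print("cam",-np.array(s["R"]).T@s["t"],np.array(s["R"]).round(3).tolist())
g=s["color"].astype(int).sum(2)
print(g[200:300:3,270])
E
```

```text
[ 0.47308146 -0.06033903  0.23110752] [-3.14115529e+00 -3.95054359e-04  1.67567857e+00]
end (array([ 0.48605048, -0.16492366,  0.12136367]), np.float64(0.0006496142327781565))
inner (array([ 0.48835927, -0.19431574,  0.11985587]), np.float64(0.00303409488802789))
[array([ 0.486 , -0.1618,  0.126 ]), array([ 0.4853, -0.1565,  0.134 ])] [array([ 0.4893, -0.1894,  0.126 ]), array([ 0.4885, -0.1832,  0.134 ])]
cam [0.46535677 0.00445821 0.37537095] [[0.996, 0.095, -0.0], [0.091, -0.956, 0.277], [0.026, -0.276, -0.961]]
[155 156 166 247 324 298 458 463 479 474 482 461 480 460 466 458 471 461
 465 461 458 454 444 448 450 458 452 445 433 417 150 157 155 159]
```

send_rows(delta_rot=[[0,0,0],[0,0,0],[0,0,0],[0,0,0],[0,0,0],[0,0,0],[0,0,0],[0,0,0]], linear=[[-2.5,0,0],[-5.5,0.1,0],[-8.5,0.2,0],[-10.5,0.2,1],[-11.5,0.2,3],[-11.5,0.2,5],[-11.5,0.2,6.5],[-11.5,0.2,7]], grip=[1,1,1,1,1,1,1,1])

```text
time: 2.9
tool_pos: [0.4865, -0.1736, 0.1595]
tool_rot: [-3.139, -0.001, 1.677]
contact_force: [-0.6, 0.5, 0.0]
grip_width: 0.0853
gripper_force: 0.0
```

send_rows(delta_rot=[[0,0,0],[0,0,0],[0,0,0],[0,0,0],[0,0,0],[0,0,0],[0,0,0],[0,0,0]], linear=[[0,0,0],[0,0,0],[0,0,0.7],[0,0,1.6],[0,0,2.6],[0,0,3.6],[0,0,4.4],[0,0,4.8]], grip=[1,1,1,1,1,1,1,1])

```text
time: 3.7
tool_pos: [0.4864, -0.1755, 0.112]
tool_rot: [-3.14, -0.0, 1.674]
contact_force: [0.4, -0.4, -0.3]
grip_width: 0.0854
gripper_force: 0.0
```

```bash
python3 - <<'E'
from h import *
for _ in range(4): w=snapshot("wrist")
t=snapshot("top");s=snapshot("scene")
f=lambda c:cv2.resize(c[:,:,::-1],(400,400),interpolation=cv2.INTER_CUBIC)
cv2.imwrite("pics/m1.png",np.hstack([f(w["color"][200:384,160:344]),f(s["color"][140:270,90:220])]))
st=get_state();print(st["time"],st["tool_pos"],st["tool_rot"],st["contact_force"])
E
```

```text
4.0 [ 0.48728194 -0.17570595  0.11370416] [3.14090051e+00 2.48407486e-04 1.67391618e+00] [1.07157365 0.05028651 0.76386641]
```

View pics/m1.png

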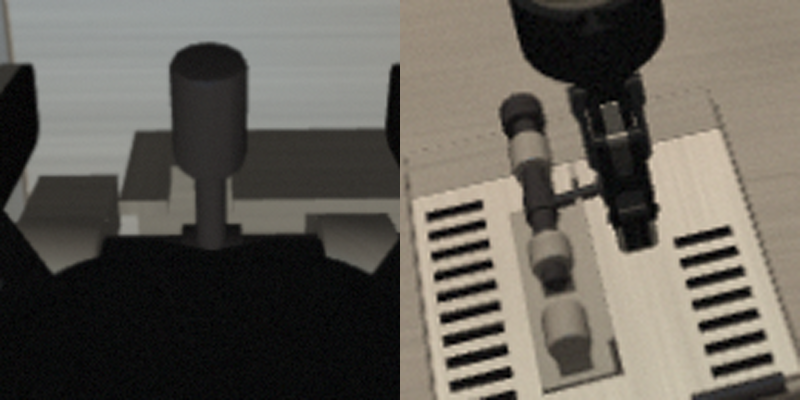

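The grip, at panel x≈208, sits about midway between the fingers (38 and 390), and the TCP is where it should be. I close on it.

send_rows(delta_rot=[[0,0,0],[0,0,0],[0,0,0],[0,0,0],[0,0,0],[0,0,0],[0,0,0],[0,0,0]], linear=[[0,0,0],[0,0,0],[0,0,0],[0,0,0],[0,0,0],[0,0,0],[0,0,0],[0,0,0]], grip=[0.7,0.5,0.35,0.2,0.1,0.1,0.1,0.1], force=40)

```text
time: 4.8
tool_pos: [0.487, -0.1755, 0.1133]
tool_rot: [-3.142, -0.0, 1.674]
contact_force: [-0.5, -0.2, 0.4]
grip_width: 0.0167
gripper_force: 38.9
```

send_rows(delta_rot=[[0,0,0],[0,0,0],[0,0,0],[0,0,0],[0,0,0],[0,0,0],[0,0,0],[0,0,0]], linear=[[0,0,-0.4],[-0.1,0,-0.8],[-0.2,0,-1.2],[-0.4,0,-1.6],[-0.6,0,-2.1],[-0.9,0,-2.5],[-1.2,0,-2.9],[-1.5,0,-3.2]], grip=[0.1,0.1,0.1,0.1,0.1,0.1,0.1,0.1])

```text
time: 5.6
tool_pos: [0.4882, -0.1903, 0.1454]
tool_rot: [-3.141, -0.001, 1.674]
contact_force: [-0.7, 1.0, -9.6]
grip_width: 0.0167
gripper_force: 39.2
```

send_rows(delta_rot=[[0,0,0],[0,0,0],[0,0,0],[0,0,0],[0,0,0],[0,0,0],[0,0,0],[0,0,0]], linear=[[-0.3,0,-0.3],[-0.6,0,-0.5],[-0.9,0,-0.7],[-1.1,0,-0.8],[-1.1,0,-0.8],[-1.1,0,-0.8],[-1.1,0,-0.8],[-1.1,0,-0.8]], grip=[0.1,0.1,0.1,0.1,0.1,0.1,0.1,0.1])

```text
time: 6.4
tool_pos: [0.4898, -0.2018, 0.1536]
tool_rot: [3.141, 0.001, 1.674]
contact_force: [-2.2, 0.6, -3.7]
grip_width: 0.0165
gripper_force: 39.5
```

```bash
python3 - <<'E'
from h import *
w=snapshot("wrist");s=snapshot("scene");t=snapshot("top")
f=lambda c:cv2.resize(c[:,:,::-1],(400,400),interpolation=cv2.INTER_CUBIC)
cv2.imwrite("pics/m2.png",np.hstack([f(w["color"][200:384,160:344]),f(s["color"][140:270,90:220])]))
st=get_state();print(st["time"],st["tool_pos"],st["tool_rot"],st["contact_force"],st["grip_width"])
E
```

```text
6.55 [ 0.48982456 -0.20170402  0.15352172] [3.14112892e+00 4.73658121e-04 1.67378143e+00] [-1.59841469 -0.3585735  -4.305809  ] 0.01631414099854689
```

View pics/m2.png

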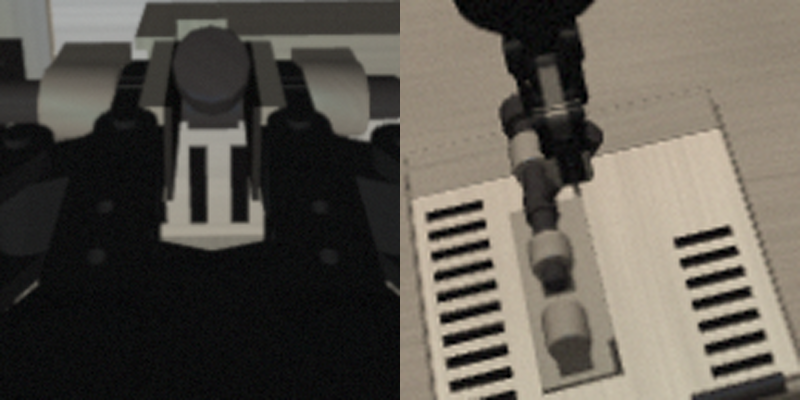

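The handle is up at about 0.95 rad, clear of the strip, and held between the pads. I draw the bolt back.

send_rows(delta_rot=[[0,0,0],[0,0,0],[0,0,0],[0,0,0],[0,0,0],[0,0,0],[0,0,0],[0,0,0]], linear=[[0,0.4,0],[0,1,0],[0,1.7,0],[0,2.4,0],[0,3.1,0],[0,3.7,0],[0,4.2,0],[0,4.7,0]], grip=[0.1,0.1,0.1,0.1,0.1,0.1,0.1,0.1])

```text
time: 7.35
tool_pos: [0.537, -0.1962, 0.1534]
tool_rot: [3.141, -0.0, 1.674]
contact_force: [-2.0, 2.8, -0.0]
grip_width: 0.0163
gripper_force: 39.7
```

send_rows(delta_rot=[[0,0,0],[0,0,0],[0,0,0],[0,0,0],[0,0,0],[0,0,0],[0,0,0],[0,0,0]], linear=[[0,0.3,0],[0,0.6,0],[0,0.8,0],[0,1,0],[0,1.2,0],[0,1.4,0],[0,1.5,0],[0,1.5,0]], grip=[0.1,0.1,0.1,0.1,0.1,0.1,0.1,0.1])

```text
time: 8.15
tool_pos: [0.5469, -0.1948, 0.153]
tool_rot: [-3.133, -0.004, 1.672]
contact_force: [-22.7, 8.5, 15.6]
grip_width: 0.0164
gripper_force: 41.4
```

There is a firm stop at 57.4 mm of travel with 23 N of push, so the bolt is at its end. I relax the push, open and rise.

send_rows(delta_rot=[[0,0,0],[0,0,0],[0,0,0],[0,0,0],[0,0,0],[0,0,0],[0,0,0],[0,0,0]], linear=[[0,-0.2,0],[0,-0.3,0],[0,-0.3,0],[0,-0.3,0],[0,-0.3,0],[0,-0.3,0],[0,-0.3,0],[0,-0.3,0]], grip=[0.1,0.1,0.1,0.4,0.6,0.7,0.7,0.7])

```text
time: 8.95
tool_pos: [0.5485, -0.1956, 0.1534]
tool_rot: [3.141, 0.0, 1.674]
contact_force: [-0.5, -0.5, 0.3]
grip_width: 0.06
gripper_force: 0.0
```

send_rows(delta_rot=[[0,0,0],[0,0,0],[0,0,0],[0,0,0],[0,0,0],[0,0,0],[0,0,0],[0,0,0]], linear=[[0,0,0],[0,0,-0.5],[0,0,-2],[0,0,-4],[0,0,-7],[0,0,-10],[0,0,-12],[0,0,-13]], grip=[0.7,0.7,0.7,0.7,0.7,0.7,0.7,0.7])

```text
time: 9.75
tool_pos: [0.549, -0.196, 0.2867]
tool_rot: [3.138, 0.001, 1.674]
contact_force: [-0.9, -0.2, -0.2]
grip_width: 0.0598
gripper_force: 0.0
```

```bash
python3 - <<'E'
from h import *
w=snapshot("wrist");s=snapshot("scene");t=snapshot("top")
f=lambda c:cv2.resize(c[:,:,::-1],(400,400),interpolation=cv2.INTER_CUBIC)
cv2.imwrite("pics/m3.png",np.hstack([cv2.resize(w["color"][:,:,::-1],(400,400)),f(s["color"][140:270,90:220])]))
st=get_state();print(st["time"],st["tool_pos"],st["tool_rot"],st["contact_force"],st["grip_width"])
E
```

```text
9.9 [ 0.54847728 -0.1954364   0.28366406] [3.14073756e+00 2.36597628e-04 1.67398913e+00] [-0.76830817 -0.88152285 -0.06975629] 0.059591667647385806
```

View pics/m3.png

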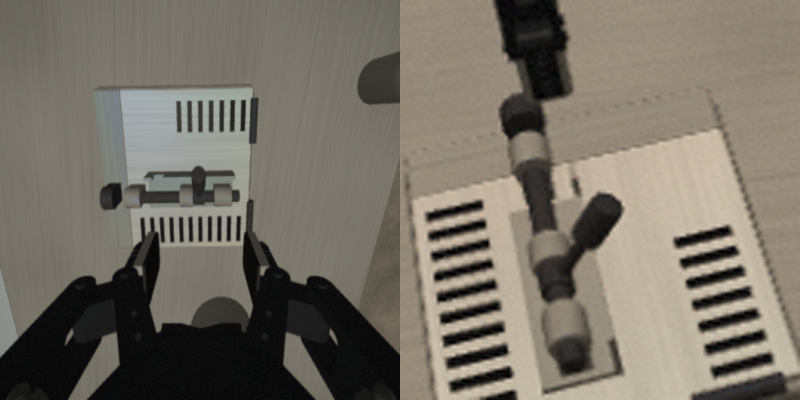

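The handle stands raised and the rod end now shows past the third barrel. I check that the rod has left the keeper and that the stem really sits at full travel.

```bash
python3 - <<'E'
from h import *
w=snapshot("wrist");s=snapshot("scene")
cv2.imwrite("pics/m4.png",np.vstack([cv2.resize(w["color"][150:220,120:320,::-1],(800,280),interpolation=cv2.INTER_CUBIC),cv2.resize(s["color"][165:265,110:210,::-1],(300,300),interpolation=cv2.INTER_CUBIC).__class__((300,800,3),np.uint8) if 0 else cv2.copyMakeBorder(cv2.resize(s["color"][165:265,110:210,::-1],(300,300),interpolation=cv2.INTER_CUBIC),0,0,0,500,cv2.BORDER_CONSTANT)]))
E
```

```text
(no output)
```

View pics/m4.png

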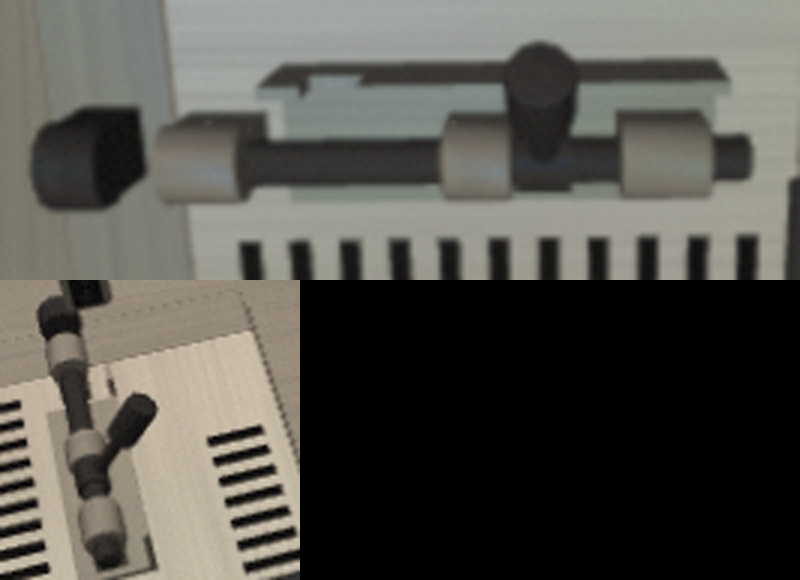

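The wrist crop shows an open gap between keeper (x≈140) and first barrel (x≈155), with no rod across it. The stem has moved about 210 px, or 60 mm, from the notch (330 to 540). The handle is raised, the lid is shut and the robot is clear.

```bash
python3 -c "
from plant import *
print(hand_in())"
```

```text
the job is handed in; nothing more can be done
None
```

The vented box is unbolted and handed in: handle lifted clear of its notch, bolt drawn back to its stop (about 60 mm) and released, with the lid left shut and the plain box's bolt left alone; the verdict itself was not shown.

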